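Seat a drive shaft's roller cone in its bearing cup and rock it free

TASK

Stand the splined stub shaft with its tapered roller cone in the bearing cup of the blue pump flange, roller end down, until it is fully home. Then, while pressing it down with light hand pressure (about 10 N on top of its own weight), turn it some 30 degrees one way and back again so that the rollers settle and you know it runs free, and finally let go of it and leave it standing in the cup. Rollers and race are ground: do not knock or force them, keep well under 30 N, and leave the other things on the bench where they lie.

Things in the scene. Friction and masses are not known exactly. Their poses are not given: they have to be found in the camera images.
- shaft_mid (a point): Middle of the loose steel stub shaft with its roller cone, 0.54 to 0.77 kg, upright on the bench at the start. This point is on its axis, 60 mm above its lower end; z up along the axis. It is 120 mm long; the splined end, 28 mm dia., runs from this point 60 mm up: grasp it there, by its upper 40 mm.
- shaft: The same shaft; origin on the axis at its lower end. From there up: nose 34 mm dia. to 19 mm; ring of tapered rollers in a brass cage, 60 mm dia. at 22 mm and 74 mm dia. at 38 mm (24 degrees to the axis); collar 64 mm dia. at 39 to 44 mm, then 48 mm dia. to 50 mm and 34 mm dia. to 60 mm; then the splined end.
- rollers (a joint): Angle (rad) of the roller cage about the shaft; 0 at the start, no stops. In the air the rollers go with the shaft. In the cup under load they keep hold of the race while the shaft turns in them: the value then falls by as much as the shaft turns anticlockwise seen from above.
- housing: Blue cast pump flange, immovable, with a steel bearing cup in its round pocket. Flange 144 mm dia., 14 mm high; boss above it 112 mm dia., its face 52 mm over the bench. Origin on the pocket's axis at bench height, z up. The cup's height is not measured (spacers and shims lie under it): the shaft, when home, has its lower end 2 to 10 mm above the bench.
- bore_mouth (a point): Centre of the pocket's mouth (89 mm dia.) on the boss's face, 52 mm above the bench. The cup's upper edge, 76 mm dia., lies 1 to 9 mm below it; from there the race narrows to match the rollers and is open below. Oiled (friction 0.12): a released cone centres itself; one held off centre rides up 2.2 mm per mm and pushes back sideways.
- spanner: Bystander: combination spanner, 275 x 48 x 10 mm, lying near the front edge; origin under its middle.
- caliper: Bystander: vernier caliper, 232 x 63 x 13 mm, at the right; origin under its middle.
- valve_disc: Bystander: flat steel disc, 117 mm dia., 14 mm high, a thin bronze ring lying on it; origin under its middle.
- elbow: Bystander: black hydraulic elbow fitting with two yellow nuts, 82 x 63 x 44 mm; origin under its middle.
- oil_can: Bystander: dark red oil can with a long spout, 157 mm high; origin under its middle.
- pliers: Bystander: black and yellow pliers, 186 mm long, at the right; origin under their middle.
- seal_carrier: Bystander: round black seal carrier with a cream ring, 134 mm dia., 25 mm high; origin under its middle.
- hex_key: Bystander: black hex key, 85 x 25 x 6 mm, near the front edge; origin under its middle.
Things that resemble listed ones, but are neither listed nor needed, are in the scene too. What is shaped like the shaft but purple is not meant.

How it is judged:
On the way, in this order (a step that is already met when the one before it is completed fails the run):
1. The cone is home in the cup (horizontal distance between shaft_mid and bore_mouth below 0.0015 m and angle between shaft_mid's own z axis and vertical below 0.02 rad and z of shaft_mid in the frame of housing below 0.0715 m and contact force between shaft and housing above 2 N), for 0.2 s.
2. Pressed lightly down (contact forces added up round the ring 24 to 62 N, which is about 4 to 18 N of hand pressure besides the weight), the shaft has been turned at least 20 degrees in its rollers (horizontal distance between shaft_mid and bore_mouth below 0.0015 m and angle between shaft_mid's own z axis and vertical below 0.02 rad and z of shaft_mid in the frame of housing below 0.0715 m and contact force between shaft and housing between 24 and 62 N and (value of joint rollers above 0.35 rad or value of joint rollers below -0.35 rad)), for 0.1 s.
3. Still pressed as lightly, it has been turned back to within 10 degrees (horizontal distance between shaft_mid and bore_mouth below 0.0015 m and angle between shaft_mid's own z axis and vertical below 0.02 rad and z of shaft_mid in the frame of housing below 0.0715 m and contact force between shaft and housing between 24 and 62 N and value of joint rollers between -0.17 and 0.17 rad), for 0.1 s.
At the end, for the whole second after the job is handed in: The released shaft stands at rest, upright to 1 degree and centred to 1.5 mm, home in the cup of the blue flange (all of step 1 and contact force between the fingers and shaft below 0.2 N and linear speed of shaft below 0.01 m/s); the robot touches nothing.
It fails at once if The rollers are forced: their contact forces on the sloping race, added up round the ring, pass 85 N (some 33 N straight down, the shaft's weight included) (contact force between shaft and housing above 85 N).
It fails at once if A bystander is pushed more than 2 cm away (distance of any of spanner, caliper, valve_disc, elbow, oil_can, pliers, seal_carrier, hex_key from where it was at the start of the episode above 0.02 m).
It also fails if it takes over 46 s, if anything falls off the work surface, if the arm or the gripper's body presses on something with over 40 N, if the wrist force passes 120 N, or if a joint passes its speed limit or range.

ROBOT

A 6-joint arm with a two-finger parallel gripper is mounted at the origin on a cart in front of the work surface, level with it; the furniture and walls round the work are solid. World frame = base frame: x ahead of the robot, y to its left, z up, the work surface at z = 0. Lengths are in m, angles in rad, forces in N, time in s.
With the tool pointing down it reaches from about 0.375 to 0.9 m from the base axis. Payload 3.1 kg.
Tool frame: the origin (TCP) lies midway between the tips of the shut fingers; the grasp point (between the pads) lies 19 mm behind it (manip.grasp_offset is the distance from the TCP to the grasp point, in m); z points along the fingers, y is the line along which they close (so a half turn about z gives the same grasp; the last joint's range is limited). The gripper opens to 85 mm and grips with 20 to 120 N. Pads are 22 mm wide; open, the fingers measure 114 mm over their backs; the gripper's body (76 mm by 85 mm) begins 54 mm behind the grasp point. The pads swing forward as they close: fully open they stand 13 mm farther back than shut.
Start: joints at [-1.417, 0.527, 1.433, -0, 1.181, -0.178], TCP at [0.204, -0.591, 0.231] pointing down, gripper open.
Joint ranges: [-3.08, 3.08], [-0.75, 2.2], [0.22, 2.44], [-1.43, 4.57], [0, 2.65], [-2.85, 2.85]. Speed limits (rad/s): [2.79, 2.79, 3.14, 3.14, 3.14, 3.14].

INTERFACE

Orientations are given as a unit quaternion [x, y, z, w].
In Python, from station import sensors, cams, order, manip gives the robot as it stands.
- The arm moves only by the tool move_arm, never from a script. Its argument "targets" is a list of rows, each an object of numbers: "dx", "dy", "dz": the shift along the world's x, y, z normalised to -1 to 1, where 1 is 25 mm; "rx", "ry", "rz": the turn, a rotation vector about the world's x, y, z normalised to -1 to 1, where 1 is 30 degrees. A call has exactly 10 rows; each row shifts and turns the commanded pose from where the row before left it; what a row does not reach is not made up. A row lasts 1/8 s, in which the tool goes at most 62.5 mm and 10.7 degrees, less where a joint would pass 70% of its speed; a pose out of reach is approached as far as the arm can. A call with a number of a shift or a turn outside -1 to 1 is refused whole. A call with a gripper value outside its range is refused whole. "claw" is the opening in per cent of the stroke, from 0 (shut) to 100 (fully open), set as the call begins (left out, the last holds). The fingers move at their own pace and stop on an object; "newtons" is the grip in N (left out, the last holds). Time passes only in rows, so rows that do not move let the fingers close, or fill a call up. It gives the time, the measured TCP pose, the force, the opening and the grip force at its end, in the units of the state.
- sensors.sense(): the state, without advancing time (a new reading comes with each control period).
- cams.snapshot(name): name is "side" or "top" or "wrist"; returns the picture (400x640x3 uint8, red, green, blue); there is no depth.
- cams.camera_model(name): a dict with "fx", "fy", "cx", "cy" (pixels), "extrinsics" (4x4, takes a point from world to camera coordinates). Camera axes: x right, y down, z forward; pixel columns grow to the right and rows downward; lengths in m; the calibration is good to about 2 mm. The wrist camera is an equidistant fisheye: a pixel r from the principal point sees the ray r / f radians off the axis. A picture is of the moment at which its call begins: read the wrist's pose just before it. camera_model takes no time and is no camera call; for the wrist camera it gives the pose at the moment of the call.
- order.sign_off(): hands the job in; it is judged then, once.
The state is a dict: "t": time; "q": joint angles; "qd": joint speeds; "tau": joint torques, N m; "tcp_pos": TCP position; "tool_rot": TCP orientation; "force": force on the tool from outside, world axes, zero at the start; "ft_torque": the same for the moment, N m; "finger_gap": opening from 0.0 (shut) to 1.0 (fully open); "gripper_force": force on a finger pad.
Only numpy, scipy, OpenCV 4.12 (cv2) and the standard library are available. Lean on these libraries where they do the work, as an engineer would, in place of code of your own. Each camera call takes 0.05 s, during which the arm holds its last target. There are 200 camera calls.

## Working session

There is one attempt and no reset: what is moved stays moved. The work goes in short steps, Python scripts to look and compute and a tool call to move; the robot and the scene stay as the last step left them, time stands still between calls to the robot, and variables do not carry over. Pictures are saved under pics/ and viewed, at most 10 in all, crops included, and the job is handed in when it is done.

Besides the shell and the picture viewer there is one more tool, called after "Emit:" by a JSON object that holds its "method" and its "body". move_arm: Moves the arm, as the interface text tells. Scaled input: -1 to 1 covers 25 mm each way for a shift and 30 degrees each way for a turn. Its arguments: {"type":"object","properties":{"targets":{"type":"array"},"claw":{"type":"number"},"newtons":{"type":"number"}},"required":["targets"]}

```bash
mkdir -p pics; ls; python3 - <<'E'
from station import sensors, cams, order, manip
import cv2, numpy as np
s=sensors.sense(); print(s, manip.grasp_offset)
for n in ("side","top"):
    im=cams.snapshot(n); cv2.imwrite(f"pics/{n}0.png",im[:,:,::-1]); m=cams.camera_model(n); print(n,m)
E
```

```text
pics
{'t': 0.0, 'q': array([-1.41750765e+00,  5.28488421e-01,  1.43391783e+00,  5.06504290e-06,
        1.18139725e+00, -1.78499581e-01]), 'qd': array([-0.00166964, -0.00027257,  0.00027797, -0.00046341,  0.00140974,
       -0.00025281]), 'tau': array([ 2.80951190e-04, -4.42352307e+01, -1.78023684e+01, -1.63650629e-04,
        8.51062650e-03,  2.90114386e-06]), 'tcp_pos': array([ 0.20350095, -0.59017562,  0.23031501]), 'tool_rot': array([ 9.86270655e-01,  1.65133200e-01,  1.62757143e-05, -1.10530942e-03]), 'force': array([ 0.4661213 , -0.13491247,  0.49422845]), 'ft_torque': array([ 0.06008848,  0.02361867, -0.05465678]), 'gripper_force': 0.0, 'finger_gap': 0.9980502355173739} 0.0187
side {'fx': 385.94321206541144, 'fy': 385.94321206541144, 'cx': 321.43852528337374, 'cy': 195.03076853660735, 'extrinsics': array([[-0.8193843 , -0.57289734,  0.01995002,  0.45200228],
       [-0.23304789,  0.30111601, -0.92467174,  0.19500859],
       [ 0.52373471, -0.76231082, -0.38024225,  0.80695002],
       [ 0.        ,  0.        ,  0.        ,  1.        ]])}
top {'fx': 426.84631902444795, 'fy': 426.84631902444795, 'cx': 322.34745409845505, 'cy': 199.4212546034578, 'extrinsics': array([[ 0.02113686, -0.99977287, -0.00272787, -0.02718609],
       [-0.98433902, -0.02033278, -0.17510929,  0.5729643 ],
       [ 0.17501405,  0.00638641, -0.98454522,  1.34064905],
       [ 0.        ,  0.        ,  0.        ,  1.        ]])}
```

View pics/top0.png

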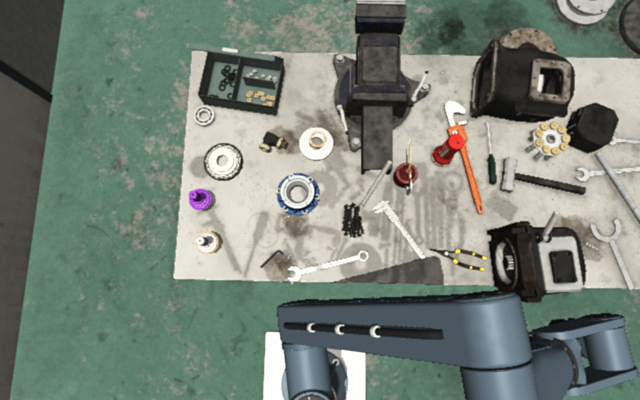

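View pics/side0.png

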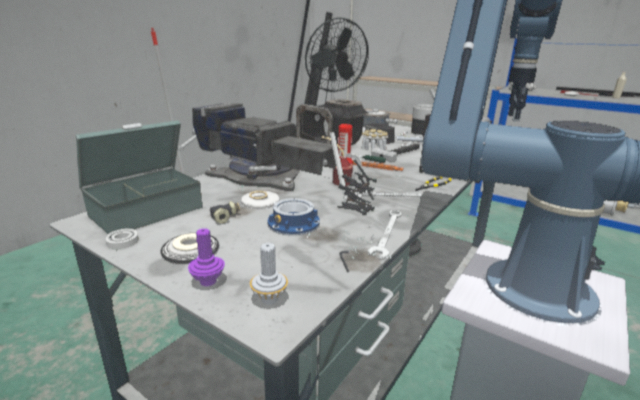

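Top view: steel shaft at about (208,241), purple decoy at (201,199), blue flange at (298,194). Side view: shaft top at (267,245) with the brass ring near (268,285), flange mouth at (294,210).

```bash
cat > h.py <<'E'
import numpy as np, cv2
from station import sensors, cams, order, manip
def ray(n,u,v,m=None):
    m=m or cams.camera_model(n); E=np.array(m["extrinsics"]); R,t=E[:3,:3],E[:3,3]
    a,b=(u-m["cx"])/m["fx"],(v-m["cy"])/m["fy"]
    if n=="wrist":
        r=np.hypot(a,b); k=np.sin(r)/r if r>1e-9 else 1.; d=np.array([a*k,b*k,np.cos(r)])
    else: d=np.array([a,b,1.])
    return -R.T@t, R.T@(d/np.linalg.norm(d))
def plane(n,u,v,z,m=None):
    o,d=ray(n,u,v,m); return o+d*(z-o[2])/d[2]
def tri(*rs):
    A=sum(np.eye(3)-np.outer(d,d) for o,d in rs); b=sum((np.eye(3)-np.outer(d,d))@o for o,d in rs)
    return np.linalg.solve(A,b)
E
python3 - <<'E'
from h import *
t=cv2.imread("pics/top0.png"); s=cv2.imread("pics/side0.png")
def blobs(im,lo,hi,box):
    h=cv2.cvtColor(im,cv2.COLOR_BGR2HSV); m=cv2.inRange(h,lo,hi); k=np.zeros_like(m); x0,y0,x1,y1=box; k[y0:y1,x0:x1]=m[y0:y1,x0:x1]; return k
m=blobs(t,(100,100,40),(125,255,255),(265,160,335,230))
p=cv2.findNonZero(m); c,r=cv2.minEnclosingCircle(p); print("blue top",c,r,plane("top",*c,0.02))
m=blobs(t,(10,70,60),(30,255,255),(185,220,230,262)); p=cv2.findNonZero(m)
if p is not None: c,r=cv2.minEnclosingCircle(p); print("brass top",c,r,plane("top",*c,0.035))
m=blobs(s,(10,70,60),(30,255,255),(240,265,300,310)); p=cv2.findNonZero(m); print("brass side",cv2.boundingRect(p))
print("shaft tri", tri(ray("top",208,238),ray("side",267,247)), plane("side",268,283,0.036))
print("mouth", plane("top",298,190,0.052),plane("side",294,209,0.052))
for u,v in [(520,230),(585,235),(490,250),(380,150),(405,175)]: print(u,v,plane("top",u,v,0.1))
cv2.imwrite("pics/c.png",np.hstack([cv2.resize(t[155:265,170:340],None,fx=2.3,fy=2.3*1.3),cv2.resize(s[190:310,220:340],(330,329))]))
E
```

```text
blue top (297.7149658203125, 193.76168823242188) 20.727697372436523 [0.59632971 0.06765693 0.02      ]
brass top (206.89999389648438, 242.1666717529297) 11.856361389160156 [0.42776671 0.35598443 0.035     ]
brass side (250, 278, 38, 18)
shaft tri [0.43968741 0.33817258 0.10131872] [0.42809814 0.35791194 0.036     ]
mouth [0.60277474 0.06501949 0.052     ] [0.58194572 0.08584886 0.052     ]
520 230 [ 0.48105939 -0.62975905  0.1       ]
585 235 [ 0.46972298 -0.82940782  0.1       ]
490 250 [ 0.41740347 -0.5340076   0.1       ]
380 150 [ 0.72933726 -0.19693687  0.1       ]
405 175 [ 0.64868852 -0.27598518  0.1       ]
```

View pics/c.png

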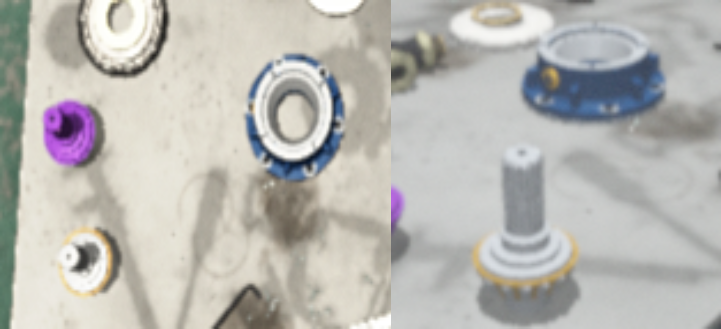

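The crop shows the shaft standing at top pixel ~(206,242), i.e. (0.428, 0.357), and the flange centred at ~(298,193), i.e. (0.596, 0.067). Approaching round the base.

Emit:
{"method": "move_arm", "body": {"targets": [{"dx":1,"dy":1,"dz":0.3},{"dx":1,"dy":1,"dz":0.3},{"dx":1,"dy":1,"dz":0.3},{"dx":1,"dy":1,"dz":0.3},{"dx":1,"dy":1,"dz":0.3},{"dx":1,"dy":1},{"dx":1,"dy":1},{"dx":1,"dy":1},{"dx":1,"dy":1},{"dx":1,"dy":1}], "claw": 100, "newtons": 50}}

```text
schema error: expected keys dx, dy, dz, rx, ry, rz
```

Emit:
{"method": "move_arm", "body": {"targets": [{"dy":1},{"dy":1},{"dy":1},{"dy":1},{"dy":1},{"dy":1},{"dy":1},{"dy":1},{"dy":1},{"dy":1}]}}

```text
schema error: expected keys dx, dy, dz, rx, ry, rz
```

Emit:
{"method": "move_arm", "body": {"targets": [{"dy":1},{"dy":1},{"dy":1},{"dy":1},{"dy":1},{"dy":1},{"dy":1},{"dy":1},{"dy":1},{"dy":1}]}}

```text
schema error: expected keys dx, dy, dz, rx, ry, rz
```

Emit:
{"method": "move_arm", "body": {"targets": [{"dx":1,"dy":1,"dz":0.3,"rx":0,"ry":0,"rz":0},{"dx":1,"dy":1,"dz":0.3,"rx":0,"ry":0,"rz":0},{"dx":1,"dy":1,"dz":0.3,"rx":0,"ry":0,"rz":0},{"dx":1,"dy":1,"dz":0.3,"rx":0,"ry":0,"rz":0},{"dx":1,"dy":1,"dz":0.3,"rx":0,"ry":0,"rz":0},{"dx":1,"dy":1,"dz":0,"rx":0,"ry":0,"rz":0},{"dx":1,"dy":1,"dz":0,"rx":0,"ry":0,"rz":0},{"dx":1,"dy":1,"dz":0,"rx":0,"ry":0,"rz":0},{"dx":1,"dy":1,"dz":0,"rx":0,"ry":0,"rz":0},{"dx":1,"dy":1,"dz":0,"rx":0,"ry":0,"rz":0}], "claw": 100, "newtons": 50}}

```text
t: 1.35
tcp_pos: [0.4541, -0.3397, 0.2684]
tool_rot: [0.986, 0.165, -0.0, -0.0]
force: [-0.0, 0.2, -0.1]
finger_gap: 1.0
gripper_force: 0.0
```

Emit:
{"method": "move_arm", "body": {"targets": [{"dx":0,"dy":1,"dz":0,"rx":0,"ry":0,"rz":0},{"dx":0,"dy":1,"dz":0,"rx":0,"ry":0,"rz":0},{"dx":0,"dy":1,"dz":0,"rx":0,"ry":0,"rz":0},{"dx":0,"dy":1,"dz":0,"rx":0,"ry":0,"rz":0},{"dx":0,"dy":1,"dz":0,"rx":0,"ry":0,"rz":0},{"dx":0,"dy":1,"dz":0,"rx":0,"ry":0,"rz":0},{"dx":0,"dy":1,"dz":0,"rx":0,"ry":0,"rz":0},{"dx":0,"dy":1,"dz":0,"rx":0,"ry":0,"rz":0},{"dx":0,"dy":1,"dz":0,"rx":0,"ry":0,"rz":0},{"dx":0,"dy":1,"dz":0,"rx":0,"ry":0,"rz":0}]}}

```text
t: 2.6
tcp_pos: [0.4531, -0.0895, 0.269]
tool_rot: [0.986, 0.165, 0.0, 0.0]
force: [0.2, 0.8, 0.0]
finger_gap: 0.998
gripper_force: 0.0
```

Emit:
{"method": "move_arm", "body": {"targets": [{"dx":0,"dy":1,"dz":0,"rx":0,"ry":0,"rz":0},{"dx":0,"dy":1,"dz":0,"rx":0,"ry":0,"rz":0},{"dx":0,"dy":1,"dz":0,"rx":0,"ry":0,"rz":0},{"dx":0,"dy":1,"dz":0,"rx":0,"ry":0,"rz":0},{"dx":0,"dy":1,"dz":0,"rx":0,"ry":0,"rz":0},{"dx":0,"dy":1,"dz":0,"rx":0,"ry":0,"rz":0},{"dx":0,"dy":1,"dz":0,"rx":0,"ry":0,"rz":0},{"dx":0,"dy":1,"dz":0,"rx":0,"ry":0,"rz":0},{"dx":0,"dy":1,"dz":0,"rx":0,"ry":0,"rz":0},{"dx":0,"dy":1,"dz":0,"rx":0,"ry":0,"rz":0}]}}

```text
t: 3.85
tcp_pos: [0.4528, 0.1602, 0.269]
tool_rot: [0.986, 0.165, 0.0, 0.0]
force: [0.3, -0.7, -0.7]
finger_gap: 0.999
gripper_force: 0.0
```

```bash
python3 - <<'E'
from h import *
m=cams.camera_model("wrist"); im=cams.snapshot("wrist"); cv2.imwrite("pics/w1.png",im[:,:,::-1]); np.save("w1.npy",m,allow_pickle=True); print(m)
E
```

```text
{'fx': 309.70691628693146, 'fy': 309.70691628693146, 'cx': 324.06711341245654, 'cy': 204.5749022975546, 'extrinsics': array([[ 3.25766657e-01, -9.45450135e-01,  3.55796310e-04,
         4.15058093e-03],
       [-9.12005108e-01, -3.14143502e-01,  2.63743327e-01,
         4.20196604e-01],
       [-2.49244393e-01, -8.62432699e-02, -9.64592832e-01,
         5.40152871e-01],
       [ 0.00000000e+00,  0.00000000e+00,  0.00000000e+00,
         1.00000000e+00]])}
```

View pics/w1.png

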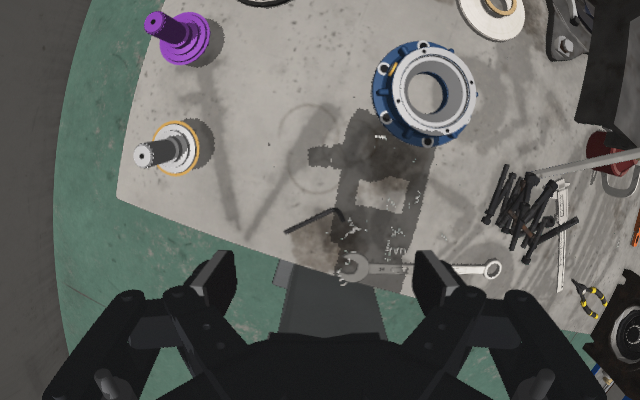

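The wrist view shows the steel shaft with its tip at ~(142,156) and brass ring ~(178,148), and the flange's bright boss face centred ~(434,90). Next I fit circles on these planes.

```bash
cat >> h.py <<'E'
def circ(P):
    P=np.asarray(P)[:,:2]; keep=np.ones(len(P),bool)
    for _ in range(8):
        A=np.c_[2*P[keep],np.ones(keep.sum())]; x=np.linalg.lstsq(A,(P[keep]**2).sum(1),rcond=None)[0]
        c=x[:2]; r=np.sqrt(x[2]+c@c); e=np.abs(np.hypot(*(P-c).T)-r); keep=e<max(0.0015,2*np.median(e))
    return c,r,keep.sum(),len(P),np.median(e)
def outline(mask,n,z,m):
    c=max(cv2.findContours(mask,cv2.RETR_EXTERNAL,cv2.CHAIN_APPROX_NONE)[0],key=cv2.contourArea)
    return circ([plane(n,*p[0],z,m) for p in cv2.convexHull(c)] ) if False else circ([plane(n,*p[0],z,m) for p in c])
def box(mask,x0,y0,x1,y1):
    k=np.zeros_like(mask); k[y0:y1,x0:x1]=mask[y0:y1,x0:x1]; return k
E
python3 - <<'E'
from h import *
m=np.load("w1.npy",allow_pickle=True).item(); im=cv2.imread("pics/w1.png"); hsv=cv2.cvtColor(im,cv2.COLOR_BGR2HSV)
blue=box(cv2.inRange(hsv,(100,100,30),(125,255,255)),355,30,490,155)
print("flange z0-14", outline(cv2.morphologyEx(blue,cv2.MORPH_CLOSE,np.ones((9,9))),"wrist",0.014,m))
# boss: not-blue bright inside flange hull
hull=np.zeros_like(blue); cv2.fillConvexPoly(hull,cv2.convexHull(cv2.findNonZero(blue)),255)
br=cv2.inRange(hsv,(0,0,175),(180,60,255))&hull
br=cv2.morphologyEx(br,cv2.MORPH_OPEN,np.ones((3,3)))
print("boss",outline(br,"wrist",0.052,m))
brass=box(cv2.inRange(hsv,(12,90,90),(30,255,255)),120,110,220,190)
P=[plane("wrist",*p[0],0.037,m) for p in cv2.findNonZero(brass)]; print("brass",circ(P))
print("tip",plane("wrist",142,156,0.12,m))
cv2.imwrite("pics/x.png",cv2.resize(np.hstack([im[20:170,100:230],im[20:170,350:500],cv2.cvtColor(br[20:170,350:500]|0,cv2.COLOR_GRAY2BGR)]),None,fx=1.8,fy=1.8))
E
```

```text
flange z0-14 (array([0.59931997, 0.0720141 ]), np.float64(0.06895821412965293), np.int64(221), 385, np.float64(0.003511766358268567))
boss (array([0.59519409, 0.07710201]), np.float64(0.043024351587400256), np.int64(331), 427, np.float64(0.0031180761690812672))
brass (array([0.42823509, 0.35915154]), np.float64(0.035071562141860836), np.int64(317), 374, np.float64(0.0009111202515739748))
tip [0.42912993 0.35639742 0.12      ]
```

View pics/x.png

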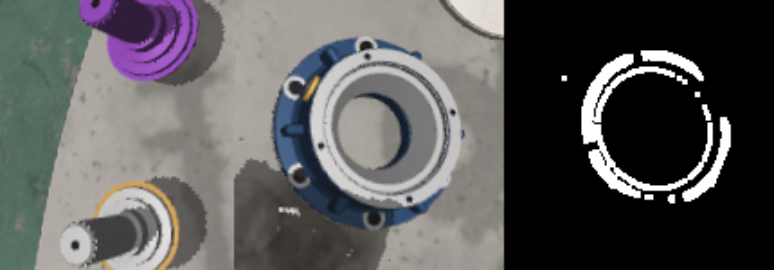

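```bash
python3 - <<'E'
from h import *
m=np.load("w1.npy",allow_pickle=True).item()
X=[(311,125),(367,47),(462,115),(405,208),(325,85),(330,172),(420,58),(452,165)]
print(circ([plane("wrist",350+(x-234)/1.8,20+y/1.8,0.052,m) for x,y in X]))
im=cv2.imread("pics/w1.png"); hsv=cv2.cvtColor(im,cv2.COLOR_BGR2HSV)
br=box(cv2.inRange(hsv,(0,0,175),(180,60,255)),385,40,485,140); br=cv2.morphologyEx(br,cv2.MORPH_OPEN,np.ones((2,2)))
n,l,st,_=cv2.connectedComponentsWithStats(br); br=np.isin(l,[i for i in range(1,n) if st[i,4]>40]).astype(np.uint8)
h=cv2.convexHull(cv2.findNonZero(br)); print(circ([plane("wrist",*p[0],0.052,m) for p in h]))
# bore: mouth inner edge from dark/grey interior
print(sensors.sense()["tcp_pos"])
E
```

```text
(array([0.60117495, 0.06888695]), np.float64(0.055117029310538114), np.int64(6), 8, np.float64(0.0006806478742367381))
(array([0.59944513, 0.06901294]), np.float64(0.05395850138049823), np.int64(34), 39, np.float64(0.0001711631080412654))
[0.45275541 0.1626337  0.26905095]
```

Emit:
{"method": "move_arm", "body": {"targets": [{"dx":-0.1,"dy":1,"dz":0,"rx":0,"ry":0,"rz":0},{"dx":-0.1,"dy":1,"dz":0,"rx":0,"ry":0,"rz":0},{"dx":-0.1,"dy":1,"dz":0,"rx":0,"ry":0,"rz":0},{"dx":-0.1,"dy":1,"dz":0,"rx":0,"ry":0,"rz":0},{"dx":-0.1,"dy":1,"dz":0,"rx":0,"ry":0,"rz":0},{"dx":-0.1,"dy":1,"dz":0,"rx":0,"ry":0,"rz":0},{"dx":-0.1,"dy":1,"dz":0,"rx":0,"ry":0,"rz":0},{"dx":-0.28,"dy":0.9,"dz":-0.4,"rx":0,"ry":0,"rz":0},{"dx":0,"dy":0,"dz":-0.8,"rx":0,"ry":0,"rz":0},{"dx":0,"dy":0,"dz":-0.8,"rx":0,"ry":0,"rz":0}]}}

```text
t: 5.15
tcp_pos: [0.4285, 0.3568, 0.2185]
tool_rot: [0.986, 0.165, 0.0, 0.0]
force: [-0.5, 0.1, -0.6]
finger_gap: 1.003
gripper_force: 0.0
```

```bash
python3 - <<'E'
from h import *
s=sensors.sense(); m=cams.camera_model("wrist"); im=cams.snapshot("wrist"); print(s["tcp_pos"])
np.save("w2.npy",m,allow_pickle=True); cv2.imwrite("pics/w2.png",im[:,:,::-1])
# brass fit
hsv=cv2.cvtColor(im,cv2.COLOR_RGB2HSV); brass=cv2.inRange(hsv,(12,90,90),(30,255,255))
n,l,st,c=cv2.connectedComponentsWithStats(brass); print([(st[i].tolist()) for i in range(1,n) if st[i,4]>30])
E
```

```text
[0.42845959 0.3568069  0.21852993]
[[601, 30, 20, 35, 211], [541, 109, 11, 13, 53], [289, 151, 69, 66, 610], [621, 364, 18, 21, 61]]
```

View pics/w2.png

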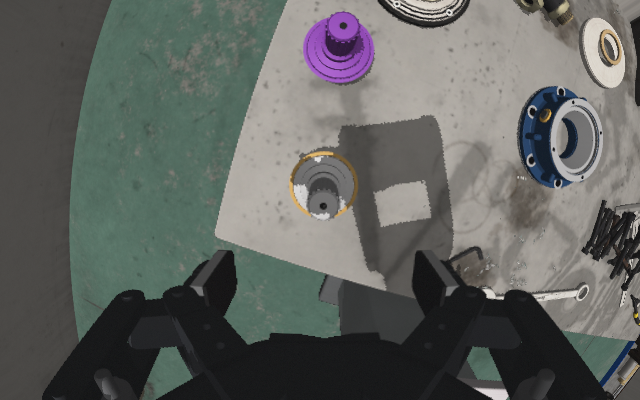

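Tip hole of the shaft at (323,205), brass ring centred ~(324,184), between the fingers.

```bash
python3 - <<'E'
from h import *
m=np.load("w2.npy",allow_pickle=True).item(); im=cv2.imread("pics/w2.png"); hsv=cv2.cvtColor(im,cv2.COLOR_BGR2HSV)
b=box(cv2.inRange(hsv,(12,90,90),(30,255,255)),285,145,362,222)
print(circ([plane("wrist",*p[0],0.037,m) for p in cv2.findNonZero(b)]), plane("wrist",323,205,0.12,m))
R=cv2.Rodrigues(np.zeros(3))[0]
from scipy.spatial.transform import Rotation as Ro
s=sensors.sense(); print(Ro.from_quat(s["tool_rot"]).as_matrix().round(4))
E
```

```text
(array([0.42843155, 0.35797332]), np.float64(0.0349986214443254), np.int64(580), 610, np.float64(0.0009402491159269215)) [0.42956916 0.35836018 0.12      ]
[[ 0.9453  0.326  -0.0045]
 [ 0.326  -0.9454 -0.0027]
 [-0.0051  0.0011 -1.    ]]
```

Emit:
{"method": "move_arm", "body": {"targets": [{"dx":0.02,"dy":0.05,"dz":-0.8,"rx":0,"ry":0,"rz":0},{"dx":0,"dy":0,"dz":-0.9,"rx":0,"ry":0,"rz":0},{"dx":0,"dy":0,"dz":-0.9,"rx":0,"ry":0,"rz":0},{"dx":0,"dy":0,"dz":-0.9,"rx":0,"ry":0,"rz":0},{"dx":0,"dy":0,"dz":-0.9,"rx":0,"ry":0,"rz":0},{"dx":0,"dy":0,"dz":-0.7,"rx":0,"ry":0,"rz":0},{"dx":0,"dy":0,"dz":-0.4,"rx":0,"ry":0,"rz":0},{"dx":0,"dy":0,"dz":0,"rx":0,"ry":0,"rz":0},{"dx":0,"dy":0,"dz":0,"rx":0,"ry":0,"rz":0},{"dx":0,"dy":0,"dz":0,"rx":0,"ry":0,"rz":0}]}}

```text
t: 6.45
tcp_pos: [0.4301, 0.3581, 0.0821]
tool_rot: [0.986, 0.165, 0.001, -0.0]
force: [0.3, 0.0, 0.1]
finger_gap: 1.0
gripper_force: 0.0
```

Emit:
{"method": "move_arm", "body": {"targets": [{"dx":0,"dy":0,"dz":0,"rx":0,"ry":0,"rz":0},{"dx":0,"dy":0,"dz":0,"rx":0,"ry":0,"rz":0},{"dx":0,"dy":0,"dz":0,"rx":0,"ry":0,"rz":0},{"dx":0,"dy":0,"dz":0,"rx":0,"ry":0,"rz":0},{"dx":0,"dy":0,"dz":0,"rx":0,"ry":0,"rz":0},{"dx":0,"dy":0,"dz":0,"rx":0,"ry":0,"rz":0},{"dx":0,"dy":0,"dz":0,"rx":0,"ry":0,"rz":0},{"dx":0,"dy":0,"dz":0,"rx":0,"ry":0,"rz":0},{"dx":0,"dy":0,"dz":0,"rx":0,"ry":0,"rz":0},{"dx":0,"dy":0,"dz":0,"rx":0,"ry":0,"rz":0}], "claw": 0, "newtons": 50}}

```text
t: 7.7
tcp_pos: [0.4297, 0.358, 0.0815]
tool_rot: [0.986, 0.165, 0.0, -0.0]
force: [-0.8, 1.2, 5.2]
finger_gap: 0.312
gripper_force: 49.2
```

Emit:
{"method": "move_arm", "body": {"targets": [{"dx":0,"dy":0,"dz":0.4,"rx":0,"ry":0,"rz":0},{"dx":0,"dy":0,"dz":0.8,"rx":0,"ry":0,"rz":0},{"dx":0,"dy":0,"dz":0.8,"rx":0,"ry":0,"rz":0},{"dx":0,"dy":0,"dz":0.8,"rx":0,"ry":0,"rz":0},{"dx":0.2,"dy":-0.4,"dz":0.8,"rx":0,"ry":0,"rz":0},{"dx":0.4,"dy":-0.6,"dz":0.4,"rx":0,"ry":0,"rz":0},{"dx":0.5,"dy":-0.85,"dz":0,"rx":0,"ry":0,"rz":0},{"dx":0.5,"dy":-0.85,"dz":0,"rx":0,"ry":0,"rz":0},{"dx":0.5,"dy":-0.85,"dz":0,"rx":0,"ry":0,"rz":0},{"dx":0.5,"dy":-0.85,"dz":0,"rx":0,"ry":0,"rz":0}]}}

```text
t: 8.95
tcp_pos: [0.4945, 0.2459, 0.1802]
tool_rot: [0.986, 0.165, -0.001, 0.0]
force: [-0.9, 0.3, -6.3]
finger_gap: 0.312
gripper_force: 49.9
```

Emit:
{"method": "move_arm", "body": {"targets": [{"dx":0.5,"dy":-0.85,"dz":0,"rx":0,"ry":0,"rz":0},{"dx":0.5,"dy":-0.85,"dz":0,"rx":0,"ry":0,"rz":0},{"dx":0.5,"dy":-0.85,"dz":0,"rx":0,"ry":0,"rz":0},{"dx":0.5,"dy":-0.85,"dz":0,"rx":0,"ry":0,"rz":0},{"dx":0.5,"dy":-0.85,"dz":0,"rx":0,"ry":0,"rz":0},{"dx":0.5,"dy":-0.85,"dz":0,"rx":0,"ry":0,"rz":0},{"dx":0.5,"dy":-0.85,"dz":0,"rx":0,"ry":0,"rz":0},{"dx":0.4,"dy":-0.5,"dz":0,"rx":0,"ry":0,"rz":0},{"dx":0.2,"dy":-0.3,"dz":0,"rx":0,"ry":0,"rz":0},{"dx":0,"dy":0,"dz":0,"rx":0,"ry":0,"rz":0}]}}

```text
t: 10.2
tcp_pos: [0.5973, 0.0789, 0.1811]
tool_rot: [0.986, 0.165, -0.0, -0.0]
force: [-0.9, 0.2, -6.5]
finger_gap: 0.316
gripper_force: 49.9
```

```bash
python3 - <<'E'
from h import *
s=sensors.sense(); m=cams.camera_model("wrist"); im=cams.snapshot("wrist"); print(s["tcp_pos"],s["force"],s["ft_torque"],s["finger_gap"])
np.save("w3.npy",m,allow_pickle=True); cv2.imwrite("pics/w3.png",im[:,:,::-1])
t=cams.snapshot("top"); cv2.imwrite("pics/t3.png",t[:,:,::-1]); t=cams.snapshot("side"); cv2.imwrite("pics/s3.png",t[:,:,::-1])
E
```

```text
[0.5972604  0.07885184 0.18114933] [-0.94613915  0.18783496 -6.52887637] [ 0.04822963  0.05145901 -0.01754945] 0.3162829880169427
```

View pics/w3.png

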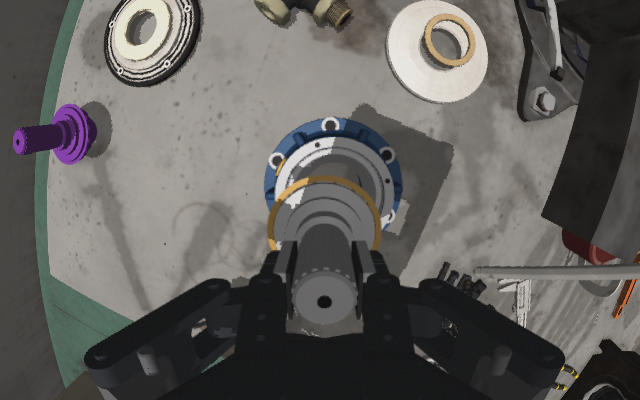

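Picture: the held shaft, brass ring round (324,235), hides the front of the flange; the flange's rear arc (top at (333,117)) is visible for a second fit.

```bash
python3 - <<'E'
from h import *
from scipy.optimize import least_squares
m=np.load("w3.npy",allow_pickle=True).item(); im=cv2.imread("pics/w3.png"); hsv=cv2.cvtColor(im,cv2.COLOR_BGR2HSV)
def fixed(P,R):
    P=np.asarray(P)[:,:2]; f=lambda c:np.hypot(*(P-c).T)-R
    r=least_squares(f,P.mean(0)-[0.03,0],loss="soft_l1",f_scale=0.0005); return r.x, np.median(np.abs(r.fun)),len(P)
z=0.037+0.1811-0.0815
b=box(cv2.inRange(hsv,(12,90,90),(30,255,255)),262,170,390,255)
print("brass",circ([plane("wrist",*p[0],z,m) for p in cv2.findNonZero(b)]))
blue=box(cv2.inRange(hsv,(100,90,25),(128,255,255)),255,110,410,190)
h=cv2.convexHull(cv2.findNonZero(blue))[:,0]
h=[p for p in h if p[1]<188]
print("flange hull", fixed([plane("wrist",*p,0.014,m) for p in h],0.072), circ([plane("wrist",*p,0.014,m) for p in h]))
# boss outer edge: last blue pixel going down in each column 300..365, and bright edge
pts=[]
for u in range(296,372,4):
    col=np.nonzero(blue[110:175,u])[0]
    if len(col): pts.append((u,110+col.max()+1))
print(pts); print("boss",fixed([plane("wrist",*p,0.052,m) for p in pts],0.056))
# top view cross-check from start image: flange hull
m=cams.camera_model("top"); t=cv2.imread("pics/top0.png"); hs=cv2.cvtColor(t,cv2.COLOR_BGR2HSV)
bl=box(cv2.inRange(hs,(100,90,25),(125,255,255)),265,160,335,230); h=cv2.convexHull(cv2.findNonZero(bl))[:,0]
print("top flange",circ([plane("top",*p,0.014,m) for p in h]),fixed([plane("top",*p,0.014,m) for p in h],0.072))
E
```

```text
brass (array([0.59609318, 0.07881323]), np.float64(0.03485525433076317), np.int64(1141), 1209, np.float64(0.0009086333661623633))
flange hull (array([0.5993914 , 0.07005384]), np.float64(0.00023933927296639068), 26) (array([0.60097013, 0.07051758]), np.float64(0.07063496979290385), np.int64(26), 26, np.float64(7.300479945634292e-05))
[(296, np.int64(150)), (300, np.int64(146)), (304, np.int64(144)), (308, np.int64(141)), (312, np.int64(140)), (316, np.int64(139)), (320, np.int64(138)), (324, np.int64(137)), (328, np.int64(137)), (332, np.int64(137)), (336, np.int64(137)), (340, np.int64(137)), (344, np.int64(137)), (348, np.int64(138)), (352, np.int64(139)), (356, np.int64(140)), (360, np.int64(142)), (364, np.int64(144)), (368, np.int64(146))]
boss (array([0.59888097, 0.07025144]), np.float64(0.0002689944488072568), 19)
top flange (array([0.59774311, 0.06772015]), np.float64(0.06969463174399473), np.int64(20), 22, np.float64(0.00044640637766369534)) (array([0.5978937 , 0.06897838]), np.float64(0.002059578259934171), 22)
```

Emit:
{"method": "move_arm", "body": {"targets": [{"dx":0.11,"dy":-0.36,"dz":0,"rx":0,"ry":0,"rz":0},{"dx":0,"dy":0,"dz":-0.3,"rx":0,"ry":0,"rz":0},{"dx":0,"dy":0,"dz":-0.6,"rx":0,"ry":0,"rz":0},{"dx":0,"dy":0,"dz":-0.6,"rx":0,"ry":0,"rz":0},{"dx":0,"dy":0,"dz":-0.6,"rx":0,"ry":0,"rz":0},{"dx":0,"dy":0,"dz":-0.5,"rx":0,"ry":0,"rz":0},{"dx":0,"dy":0,"dz":-0.3,"rx":0,"ry":0,"rz":0},{"dx":0,"dy":0,"dz":-0.1,"rx":0,"ry":0,"rz":0},{"dx":0,"dy":0,"dz":0,"rx":0,"ry":0,"rz":0},{"dx":0,"dy":0,"dz":0,"rx":0,"ry":0,"rz":0}]}}

```text
t: 11.6
tcp_pos: [0.6003, 0.0701, 0.1069]
tool_rot: [0.986, 0.165, 0.001, 0.0]
force: [-0.1, 0.1, -6.4]
finger_gap: 0.317
gripper_force: 50.0
```

Emit:
{"method": "move_arm", "body": {"targets": [{"dx":0,"dy":0,"dz":-0.05,"rx":0,"ry":0,"rz":0},{"dx":0,"dy":0,"dz":-0.05,"rx":0,"ry":0,"rz":0},{"dx":0,"dy":0,"dz":-0.05,"rx":0,"ry":0,"rz":0},{"dx":0,"dy":0,"dz":-0.05,"rx":0,"ry":0,"rz":0},{"dx":0,"dy":0,"dz":-0.05,"rx":0,"ry":0,"rz":0},{"dx":0,"dy":0,"dz":-0.05,"rx":0,"ry":0,"rz":0},{"dx":0,"dy":0,"dz":-0.04,"rx":0,"ry":0,"rz":0},{"dx":0,"dy":0,"dz":-0.02,"rx":0,"ry":0,"rz":0},{"dx":0,"dy":0,"dz":0,"rx":0,"ry":0,"rz":0},{"dx":0,"dy":0,"dz":0,"rx":0,"ry":0,"rz":0}]}}

```text
t: 12.85
tcp_pos: [0.5999, 0.0701, 0.0974]
tool_rot: [0.986, 0.165, 0.0, 0.0]
force: [-0.3, -0.4, -6.5]
finger_gap: 0.311
gripper_force: 50.0
```

Emit:
{"method": "move_arm", "body": {"targets": [{"dx":0,"dy":0,"dz":-0.02,"rx":0,"ry":0,"rz":0},{"dx":0,"dy":0,"dz":-0.02,"rx":0,"ry":0,"rz":0},{"dx":0,"dy":0,"dz":-0.02,"rx":0,"ry":0,"rz":0},{"dx":0,"dy":0,"dz":-0.02,"rx":0,"ry":0,"rz":0},{"dx":0,"dy":0,"dz":-0.02,"rx":0,"ry":0,"rz":0},{"dx":0,"dy":0,"dz":-0.02,"rx":0,"ry":0,"rz":0},{"dx":0,"dy":0,"dz":0,"rx":0,"ry":0,"rz":0},{"dx":0,"dy":0,"dz":0,"rx":0,"ry":0,"rz":0},{"dx":0,"dy":0,"dz":0,"rx":0,"ry":0,"rz":0},{"dx":0,"dy":0,"dz":0,"rx":0,"ry":0,"rz":0}]}}

```text
t: 14.1
tcp_pos: [0.5999, 0.0701, 0.0944]
tool_rot: [0.986, 0.165, 0.0, 0.0]
force: [-0.1, 0.4, -6.1]
finger_gap: 0.314
gripper_force: 50.0
```

Emit:
{"method": "move_arm", "body": {"targets": [{"dx":0,"dy":0,"dz":-0.02,"rx":0,"ry":0,"rz":0},{"dx":0,"dy":0,"dz":-0.02,"rx":0,"ry":0,"rz":0},{"dx":0,"dy":0,"dz":-0.02,"rx":0,"ry":0,"rz":0},{"dx":0,"dy":0,"dz":-0.02,"rx":0,"ry":0,"rz":0},{"dx":0,"dy":0,"dz":0,"rx":0,"ry":0,"rz":0},{"dx":0,"dy":0,"dz":0,"rx":0,"ry":0,"rz":0},{"dx":0,"dy":0,"dz":0,"rx":0,"ry":0,"rz":0},{"dx":0,"dy":0,"dz":0,"rx":0,"ry":0,"rz":0},{"dx":0,"dy":0,"dz":0,"rx":0,"ry":0,"rz":0},{"dx":0,"dy":0,"dz":0,"rx":0,"ry":0,"rz":0}]}}

```text
t: 15.35
tcp_pos: [0.5999, 0.0701, 0.0923]
tool_rot: [0.986, 0.165, 0.0, 0.0]
force: [-0.8, -0.1, -6.0]
finger_gap: 0.312
gripper_force: 50.0
```

Emit:
{"method": "move_arm", "body": {"targets": [{"dx":0,"dy":0,"dz":-0.02,"rx":0,"ry":0,"rz":0},{"dx":0,"dy":0,"dz":-0.02,"rx":0,"ry":0,"rz":0},{"dx":0,"dy":0,"dz":-0.02,"rx":0,"ry":0,"rz":0},{"dx":0,"dy":0,"dz":-0.02,"rx":0,"ry":0,"rz":0},{"dx":0,"dy":0,"dz":0,"rx":0,"ry":0,"rz":0},{"dx":0,"dy":0,"dz":0,"rx":0,"ry":0,"rz":0},{"dx":0,"dy":0,"dz":0,"rx":0,"ry":0,"rz":0},{"dx":0,"dy":0,"dz":0,"rx":0,"ry":0,"rz":0},{"dx":0,"dy":0,"dz":0,"rx":0,"ry":0,"rz":0},{"dx":0,"dy":0,"dz":0,"rx":0,"ry":0,"rz":0}]}}

```text
t: 16.6
tcp_pos: [0.5999, 0.0701, 0.0903]
tool_rot: [0.986, 0.165, 0.0, -0.0]
force: [0.8, -1.1, -6.4]
finger_gap: 0.311
gripper_force: 50.0
```

Emit:
{"method": "move_arm", "body": {"targets": [{"dx":0,"dy":0,"dz":-0.02,"rx":0,"ry":0,"rz":0},{"dx":0,"dy":0,"dz":-0.02,"rx":0,"ry":0,"rz":0},{"dx":0,"dy":0,"dz":-0.02,"rx":0,"ry":0,"rz":0},{"dx":0,"dy":0,"dz":0,"rx":0,"ry":0,"rz":0},{"dx":0,"dy":0,"dz":0,"rx":0,"ry":0,"rz":0},{"dx":0,"dy":0,"dz":0,"rx":0,"ry":0,"rz":0},{"dx":0,"dy":0,"dz":0,"rx":0,"ry":0,"rz":0},{"dx":0,"dy":0,"dz":0,"rx":0,"ry":0,"rz":0},{"dx":0,"dy":0,"dz":0,"rx":0,"ry":0,"rz":0},{"dx":0,"dy":0,"dz":0,"rx":0,"ry":0,"rz":0}]}}

```text
t: 17.85
tcp_pos: [0.5999, 0.0701, 0.0888]
tool_rot: [0.986, 0.165, 0.0, -0.0]
force: [-0.0, 0.3, -5.9]
finger_gap: 0.313
gripper_force: 50.0
```

Emit:
{"method": "move_arm", "body": {"targets": [{"dx":0,"dy":0,"dz":-0.02,"rx":0,"ry":0,"rz":0},{"dx":0,"dy":0,"dz":-0.02,"rx":0,"ry":0,"rz":0},{"dx":0,"dy":0,"dz":-0.02,"rx":0,"ry":0,"rz":0},{"dx":0,"dy":0,"dz":0,"rx":0,"ry":0,"rz":0},{"dx":0,"dy":0,"dz":0,"rx":0,"ry":0,"rz":0},{"dx":0,"dy":0,"dz":0,"rx":0,"ry":0,"rz":0},{"dx":0,"dy":0,"dz":0,"rx":0,"ry":0,"rz":0},{"dx":0,"dy":0,"dz":0,"rx":0,"ry":0,"rz":0},{"dx":0,"dy":0,"dz":0,"rx":0,"ry":0,"rz":0},{"dx":0,"dy":0,"dz":0,"rx":0,"ry":0,"rz":0}]}}

```text
t: 19.1
tcp_pos: [0.6003, 0.0701, 0.0875]
tool_rot: [0.986, 0.165, 0.0, 0.0]
force: [2.6, -0.1, -5.1]
finger_gap: 0.313
gripper_force: 50.0
```

Emit:
{"method": "move_arm", "body": {"targets": [{"dx":0.03,"dy":0,"dz":0,"rx":0,"ry":0,"rz":0},{"dx":0,"dy":0,"dz":-0.02,"rx":0,"ry":0,"rz":0},{"dx":0,"dy":0,"dz":-0.02,"rx":0,"ry":0,"rz":0},{"dx":0,"dy":0,"dz":-0.02,"rx":0,"ry":0,"rz":0},{"dx":0,"dy":0,"dz":0,"rx":0,"ry":0,"rz":0},{"dx":0,"dy":0,"dz":0,"rx":0,"ry":0,"rz":0},{"dx":0,"dy":0,"dz":0,"rx":0,"ry":0,"rz":0},{"dx":0,"dy":0,"dz":0,"rx":0,"ry":0,"rz":0},{"dx":0,"dy":0,"dz":0,"rx":0,"ry":0,"rz":0},{"dx":0,"dy":0,"dz":0,"rx":0,"ry":0,"rz":0}]}}

```text
t: 20.35
tcp_pos: [0.6009, 0.0702, 0.0861]
tool_rot: [0.986, 0.165, 0.0, 0.0]
force: [2.8, 1.6, 0.7]
finger_gap: 0.315
gripper_force: 50.5
```

Emit:
{"method": "move_arm", "body": {"targets": [{"dx":0.02,"dy":0.01,"dz":0,"rx":0,"ry":0,"rz":0},{"dx":0.01,"dy":0.01,"dz":-0.01,"rx":0,"ry":0,"rz":0},{"dx":0,"dy":0,"dz":-0.01,"rx":0,"ry":0,"rz":0},{"dx":0,"dy":0,"dz":-0.01,"rx":0,"ry":0,"rz":0},{"dx":0,"dy":0,"dz":0,"rx":0,"ry":0,"rz":0},{"dx":0,"dy":0,"dz":0,"rx":0,"ry":0,"rz":0},{"dx":0,"dy":0,"dz":0,"rx":0,"ry":0,"rz":0},{"dx":0,"dy":0,"dz":0,"rx":0,"ry":0,"rz":0},{"dx":0,"dy":0,"dz":0,"rx":0,"ry":0,"rz":0},{"dx":0,"dy":0,"dz":0,"rx":0,"ry":0,"rz":0}]}}

```text
t: 21.6
tcp_pos: [0.6011, 0.0703, 0.086]
tool_rot: [0.986, 0.165, -0.0, 0.0]
force: [-0.5, -0.3, 7.0]
finger_gap: 0.317
gripper_force: 51.0
```

Emit:
{"method": "move_arm", "body": {"targets": [{"dx":0,"dy":0,"dz":-0.01,"rx":0,"ry":0,"rz":0},{"dx":0,"dy":0,"dz":0,"rx":0,"ry":0,"rz":0.05},{"dx":0,"dy":0,"dz":0,"rx":0,"ry":0,"rz":0.07},{"dx":0,"dy":0,"dz":0,"rx":0,"ry":0,"rz":0.08},{"dx":0,"dy":0,"dz":0,"rx":0,"ry":0,"rz":0.08},{"dx":0,"dy":0,"dz":0,"rx":0,"ry":0,"rz":0.08},{"dx":0,"dy":0,"dz":0,"rx":0,"ry":0,"rz":0.07},{"dx":0,"dy":0,"dz":0,"rx":0,"ry":0,"rz":0.07},{"dx":0,"dy":0,"dz":0,"rx":0,"ry":0,"rz":0},{"dx":0,"dy":0,"dz":0,"rx":0,"ry":0,"rz":0}]}}

```text
t: 22.85
tcp_pos: [0.6009, 0.0706, 0.086]
tool_rot: [0.956, 0.293, -0.0, 0.0]
force: [-1.4, 0.6, 8.1]
finger_gap: 0.312
gripper_force: 51.2
```

Emit:
{"method": "move_arm", "body": {"targets": [{"dx":-0.01,"dy":0.01,"dz":0,"rx":0,"ry":0,"rz":0.05},{"dx":0,"dy":0,"dz":0,"rx":0,"ry":0,"rz":0.08},{"dx":0,"dy":0,"dz":0,"rx":0,"ry":0,"rz":0.08},{"dx":0,"dy":0,"dz":0,"rx":0,"ry":0,"rz":0.08},{"dx":0,"dy":0,"dz":0,"rx":0,"ry":0,"rz":0.08},{"dx":0,"dy":0,"dz":0,"rx":0,"ry":0,"rz":0.08},{"dx":0,"dy":0,"dz":0,"rx":0,"ry":0,"rz":0.05},{"dx":0,"dy":0,"dz":0,"rx":0,"ry":0,"rz":0},{"dx":0,"dy":0,"dz":0,"rx":0,"ry":0,"rz":0},{"dx":0,"dy":0,"dz":0,"rx":0,"ry":0,"rz":0}]}}

```text
t: 24.1
tcp_pos: [0.6007, 0.0708, 0.086]
tool_rot: [0.91, 0.415, -0.0, -0.0]
force: [-1.2, 0.1, 8.5]
finger_gap: 0.314
gripper_force: 51.4
```

Emit:
{"method": "move_arm", "body": {"targets": [{"dx":0,"dy":0,"dz":0,"rx":0,"ry":0,"rz":-0.05},{"dx":0,"dy":0,"dz":0,"rx":0,"ry":0,"rz":-0.08},{"dx":0,"dy":0,"dz":0,"rx":0,"ry":0,"rz":-0.08},{"dx":0,"dy":0,"dz":0,"rx":0,"ry":0,"rz":-0.08},{"dx":0,"dy":0,"dz":0,"rx":0,"ry":0,"rz":-0.08},{"dx":0,"dy":0,"dz":0,"rx":0,"ry":0,"rz":-0.08},{"dx":0,"dy":0,"dz":0,"rx":0,"ry":0,"rz":-0.08},{"dx":0,"dy":0,"dz":0,"rx":0,"ry":0,"rz":-0.08},{"dx":0.01,"dy":-0.01,"dz":0,"rx":0,"ry":0,"rz":-0.08},{"dx":0,"dy":0,"dz":0,"rx":0,"ry":0,"rz":-0.08}]}}

```text
t: 25.35
tcp_pos: [0.601, 0.0704, 0.086]
tool_rot: [0.975, 0.224, -0.0, 0.0]
force: [-0.8, 0.4, 8.3]
finger_gap: 0.31
gripper_force: 51.4
```

Emit:
{"method": "move_arm", "body": {"targets": [{"dx":0,"dy":0,"dz":0,"rx":0,"ry":0,"rz":-0.08},{"dx":0,"dy":0,"dz":0,"rx":0,"ry":0,"rz":-0.08},{"dx":0,"dy":0,"dz":0,"rx":0,"ry":0,"rz":-0.05},{"dx":0,"dy":0,"dz":0,"rx":0,"ry":0,"rz":-0.02},{"dx":0,"dy":0,"dz":0,"rx":0,"ry":0,"rz":0},{"dx":0,"dy":0,"dz":0,"rx":0,"ry":0,"rz":0},{"dx":0,"dy":0,"dz":0,"rx":0,"ry":0,"rz":0},{"dx":0,"dy":0,"dz":0,"rx":0,"ry":0,"rz":0},{"dx":0,"dy":0,"dz":0,"rx":0,"ry":0,"rz":0},{"dx":0,"dy":0,"dz":0,"rx":0,"ry":0,"rz":0}]}}

```text
t: 26.6
tcp_pos: [0.6011, 0.0703, 0.086]
tool_rot: [0.986, 0.165, -0.0, 0.0]
force: [-1.0, -0.6, 8.8]
finger_gap: 0.312
gripper_force: 51.4
```

```bash
python3 - <<'E'
from h import *
s=sensors.sense(); print(s["t"],s["force"],s["tcp_pos"],s["tool_rot"]); m=cams.camera_model("wrist"); im=cams.snapshot("wrist"); sd=cams.snapshot("side")
cv2.imwrite("pics/f.png",np.hstack([cv2.resize(im[60:360,180:480],(400,400)),cv2.resize(sd[140:260,230:350],(400,400))])[:,:,::-1])
E
```

```text
26.6 [-0.96376349 -0.64632691  8.75863098] [0.60107254 0.07029133 0.08595471] [ 9.86246855e-01  1.65278590e-01 -2.41475028e-04  2.65064885e-04]
```

View pics/f.png

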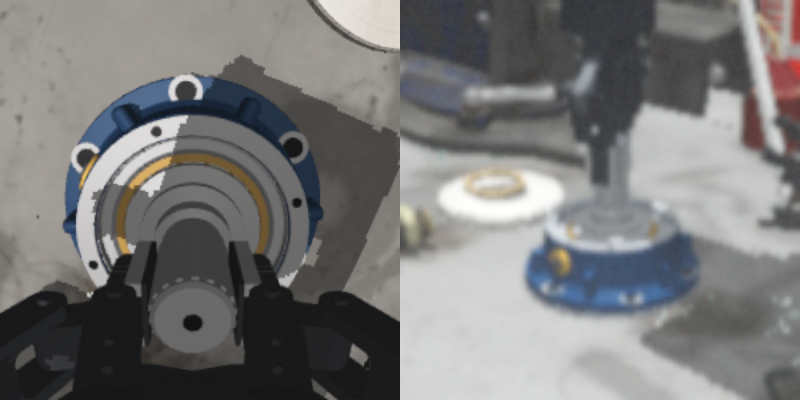

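The shaft sits concentric in the cup, with the roller ring just below the boss face at crop (192,190). Now unload, open and retreat.

Emit:
{"method": "move_arm", "body": {"targets": [{"dx":0,"dy":0,"dz":0.02,"rx":0,"ry":0,"rz":0},{"dx":0,"dy":0,"dz":0.02,"rx":0,"ry":0,"rz":0},{"dx":0,"dy":0,"dz":0,"rx":0,"ry":0,"rz":0},{"dx":0,"dy":0,"dz":0,"rx":0,"ry":0,"rz":0},{"dx":0,"dy":0,"dz":0,"rx":0,"ry":0,"rz":0},{"dx":0,"dy":0,"dz":0,"rx":0,"ry":0,"rz":0},{"dx":0,"dy":0,"dz":0,"rx":0,"ry":0,"rz":0},{"dx":0,"dy":0,"dz":0,"rx":0,"ry":0,"rz":0},{"dx":0,"dy":0,"dz":0,"rx":0,"ry":0,"rz":0},{"dx":0,"dy":0,"dz":0,"rx":0,"ry":0,"rz":0}]}}

```text
t: 27.95
tcp_pos: [0.6011, 0.0703, 0.086]
tool_rot: [0.986, 0.165, -0.0, 0.0]
force: [-0.6, -0.3, 5.0]
finger_gap: 0.309
gripper_force: 51.2
```

Emit:
{"method": "move_arm", "body": {"targets": [{"dx":0,"dy":0,"dz":0,"rx":0,"ry":0,"rz":0},{"dx":0,"dy":0,"dz":0,"rx":0,"ry":0,"rz":0},{"dx":0,"dy":0,"dz":0,"rx":0,"ry":0,"rz":0},{"dx":0,"dy":0,"dz":0,"rx":0,"ry":0,"rz":0},{"dx":0,"dy":0,"dz":0,"rx":0,"ry":0,"rz":0},{"dx":0,"dy":0,"dz":0,"rx":0,"ry":0,"rz":0},{"dx":0,"dy":0,"dz":0,"rx":0,"ry":0,"rz":0},{"dx":0,"dy":0,"dz":0,"rx":0,"ry":0,"rz":0},{"dx":0,"dy":0,"dz":0,"rx":0,"ry":0,"rz":0},{"dx":0,"dy":0,"dz":0,"rx":0,"ry":0,"rz":0}], "claw": 100}}

```text
t: 29.2
tcp_pos: [0.6014, 0.0706, 0.0858]
tool_rot: [0.986, 0.165, -0.0, 0.0]
force: [0.3, -0.1, 0.1]
finger_gap: 1.002
gripper_force: 0.0
```

Emit:
{"method": "move_arm", "body": {"targets": [{"dx":0,"dy":0,"dz":0.2,"rx":0,"ry":0,"rz":0},{"dx":0,"dy":0,"dz":0.5,"rx":0,"ry":0,"rz":0},{"dx":0,"dy":0,"dz":0.7,"rx":0,"ry":0,"rz":0},{"dx":0,"dy":0,"dz":0.8,"rx":0,"ry":0,"rz":0},{"dx":0,"dy":0,"dz":0.8,"rx":0,"ry":0,"rz":0},{"dx":0,"dy":0,"dz":0.8,"rx":0,"ry":0,"rz":0},{"dx":0,"dy":0,"dz":0.6,"rx":0,"ry":0,"rz":0},{"dx":0,"dy":0,"dz":0.3,"rx":0,"ry":0,"rz":0},{"dx":0,"dy":0,"dz":0,"rx":0,"ry":0,"rz":0},{"dx":0,"dy":0,"dz":0,"rx":0,"ry":0,"rz":0}]}}

```text
t: 30.45
tcp_pos: [0.6008, 0.0706, 0.2026]
tool_rot: [0.986, 0.165, -0.001, -0.0]
force: [0.7, -0.2, -0.2]
finger_gap: 0.999
gripper_force: 0.0
```

```bash
python3 - <<'E'
from h import *
im=cams.snapshot("wrist"); sd=cams.snapshot("side")
cv2.imwrite("pics/g.png",np.hstack([cv2.resize(im[60:360,180:480],(400,400)),cv2.resize(sd[140:260,230:350],(400,400))])[:,:,::-1])
E
```

```text
(no output)
```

View pics/g.png

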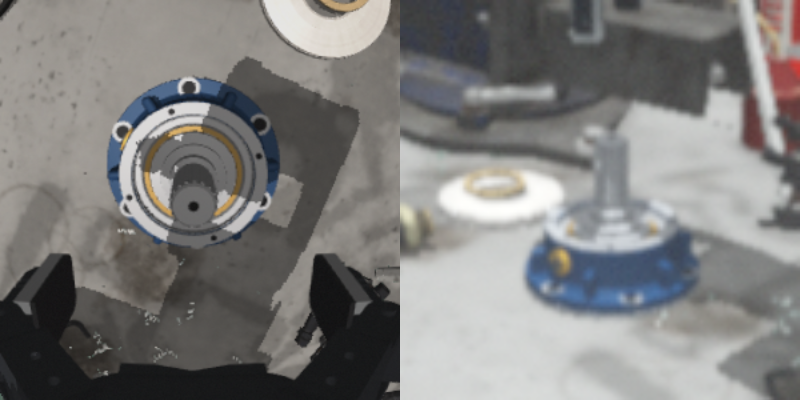

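The shaft stands upright and centred in the cup (wrist crop (193,170), side crop (610,190)) and the gripper is clear.

```bash
python3 -c "
from station import order
print(order.sign_off())"
```

```text
the job is handed in; nothing more can be done
None
```

The shaft is standing released in the blue flange's cup: I lowered it until it stopped sinking, turned it 30° and back under 8–9 N of hand pressure, backed the gripper clear, and handed the job in at about 30 s; sign-off returned no verdict, and the roller angle could not be read directly.

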